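Cancel, vent and open the pressure cooker

ROBOT

A 6-joint arm with a two-finger parallel gripper is mounted at the origin on the work surface. World frame = base frame: x ahead of the robot, y to its left, z up, the work surface at z = 0. Lengths are in m, angles in rad, forces in N, time in s.
With the tool pointing down it reaches from about 0.425 to 0.95 m from the base axis. Payload 3.5 kg.
Tool frame: the origin (TCP) lies at the very end of the fingers, on their centre line; the grasp point (between the pads) lies 19 mm behind it; z points along the fingers, y is the line along which they close (so a half turn about z gives the same grasp; the last joint's range is limited). The gripper opens to 85 mm and grips with 20 to 120 N. Pads are 22 mm wide; open, the fingers measure 114 mm over their backs; the gripper's body (76 mm by 85 mm) begins 54 mm behind the grasp point. The pads swing forward as they close: fully open they stand 13 mm farther back than shut.
Start: joints at [1.139, 0.286, 1.577, -0, 1.279, -0.15], TCP at [0.188, 0.648, 0.231] pointing down, gripper open.
Joint ranges: [-2.77, 2.77], [-0.9, 2.22], [0.21, 2.48], [-1.53, 4.67], [0.24, 2.81], [-2.84, 2.84]. Speed limits (rad/s): [2.79, 2.79, 3.14, 3.14, 3.14, 3.14].

INTERFACE

Orientations are given as a rotation vector (axis times angle).
In Python, from station import read_state, vision, r gives the robot as it stands.
- The arm moves only by the shell command python3 -m crank 'ROWS'. ROWS is JSON, a list of rows, each a list of 7 numbers: the shift along the tool's x, y, z in cm, then the turn, a rotation vector about the tool's x, y, z in rad, then the opening, from 0 (shut) to 1 (fully open). A call has 1 to 5 rows; each row is the pose to reach, as a shift and turn from the pose commanded when the call began, along the tool's axes at that moment; what a row does not reach only later rows make up. A row lasts 1/10 s, in which the tool goes at most 50 mm and 8.59 degrees, less where a joint would pass 70% of its speed; a pose out of reach is approached as far as the arm can. A call with a gripper value outside its range is refused whole. The fingers move at their own pace and stop on an object; the grip force is fixed at half the most. Time passes only in rows, so rows that repeat a pose let the fingers close. It gives the time, the measured TCP pose, the force, the opening and the grip force at its end, in the units of the state.
- read_state(): the state, without advancing time (a new reading comes with each control period).
- vision.grab_frame(name): name is "scene" or "top"; returns a dict with "frame" (400x640x3 uint8, red, green, blue), "intrinsics" (3x3 intrinsics, pixels), "origin" and "attitude" of the camera in the world. Camera axes: x right, y up, looking along -z (the intrinsics and any distortion apply to the point x, -y, -z); pixel columns grow to the right and rows downward; lengths in m; the calibration is good to about 2 mm. A picture is of the moment at which its call begins. There is no depth.
- r.job_done(): hands the job in; it is judged then, once.
Trained networks look in a picture, given as the dict that the camera call returned (one of the last four; its "shot" number tells which), for a name from the list of things; names that differ only in an ending like _2 or _b are one class to them, and where a whole thing is asked for, a point or a joint stands for the part that bears it (a point fixed in the world has none). Each returns a list of dicts, best first, with "conf" (0 to 1); they miss things now and then, are a little off and sometimes report something else, mostly with a low value. They report only what shows in the picture. A call takes as long as a camera call.
- vision.spot_in(target, picture): "point" ([column, row] in pixels, amid what is visible of it).
- vision.tip_of(target, picture): "point" ([column, row] in pixels: a listed point, or the origin of a listed thing).
The state is a dict: "clock": time; "joints": joint angles; "qd": joint speeds; "joint_efforts": joint torques, N m; "position": TCP position; "tool_rot": TCP orientation; "wrist_force": force on the tool from outside, world axes, zero at the start; "wrist_torque": the same for the moment, N m; "finger_gap": opening from 0.0 (shut) to 1.0 (fully open); "grip_force": force on a finger pad.
Only numpy, scipy, OpenCV 4.12 (cv2) and the standard library are available. Lean on these libraries where they do the work, as an engineer would, in place of code of your own. Each camera call takes 0.05 s, during which the arm holds its last target. There are 200 camera calls.

TASK

Lunch has finished in the white pressure cooker on the counter. Pressing gently with the fingertips only, push the red cancel key all the way in and let it come back up, then press down the raised orange end of the steam-release rocker on the lid until it has tipped right over, and only then press the lid latch in front of the lid so that the lid springs fully open. Press no other key, do not shift or pick up the things standing around the cooker, and finish with the hand clear.

Things in the scene. Friction and masses are not known exactly. Their poses are not given: they have to be found in the camera images.
- cooker: white pressure cooker, 350 mm deep (x), 270 wide (y), 205 high, fixed. Origin: centre of its underside; x from its front to its back, y to the left seen from the front; the front (-x) faces roughly towards the robot. On top, front to back: black panel sloping up 15 degrees to the back with four keys; steel latch pad; black-topped lid, from 68 mm in front of the origin to 155 mm behind it.
- cancel_key (a joint): red key, 24 mm (x) by 26 mm (y), at the +y (left) end of the row, 42 mm from the grey menu key centre to centre. Slide square to the panel, metres: 0 = up, 0.004 = all the way in; springs back when let go. 1.5 N starts it, 4.5 N bottoms it. It stands 7 mm out of the panel, 3 mm when fully in.
- cancel_key_top (a point): centre of the red key's top face, 160 mm above the counter; its z axis points out of the panel (leaning 15 degrees from vertical towards the cooker's front)
- menu_key (a joint): grey key beside the red one, same make; not to be pressed. 0 = up, 0.004 = in
- timer_key (a joint): grey key beside the green one, same make; not to be pressed. 0 = up, 0.004 = in
- start_key (a joint): green key at the -y (right) end of the row, same make; not to be pressed. 0 = up, 0.004 = in
- vent_rocker (a joint): steam-release rocker in a grey frame on the lid's right half, 56 mm long (cooker x), 26 wide, V-shaped top: front half orange, back half grey. Hinge about its middle, radians: 0 to 0.05 = sealed, orange end raised; 0.40 = vent, tipped right over. Stays where it is left; about 2 N at the orange end moves it, that end going down 10 mm. Pivot 214 mm above the counter.
- vent_rocker_press (a point): spot on top of the orange half of the rocker, 22 mm in front of its pivot (6 mm from its end), about 224 mm above the counter when sealed; the place to press, straight down. In the cooker's frame 20 mm behind its origin and 45 mm to the right (-y); moves with the rocker and lid
- lid_latch (a joint): lid latch, a dark steel push pad 30 mm (x) by 58 mm (y) between the display and the lid's front edge. Hinge just behind the pad, radians: 0 = up (catching the lid), 0.18 = all the way down; springs back. Pressed straight down, the pad's middle goes down 7 mm in all and frees the lid after about 4 mm; about 1.5 N starts it, about 4.5 N bottoms it.
- lid_latch_pad (a point): centre of the latch pad's top face, 178 mm above the counter; the lid's front edge is 37 mm behind it, the row of keys 45 mm in front of it
- lid (a joint): lid, hinged along its back edge 155 mm behind the cooker's origin and 168 mm up. Radians: 0 = shut and caught, 1.4 = fully open (leaning just short of upright). Once the latch frees it, a spring swings it up and back by itself in about 2 to 3 s; its front edge first rises close behind the latch pad.
- lid_front (a point): middle of the lid's front edge, at its top face; moves with the lid
- lunch_box: clear two-tier plastic lunch box with blue clips, 176 by 116 by 101 mm high, loose, upright beside the cooker. Origin: centre of its underside
- mini_cup: small steel cup, 64 mm across, 60 mm high, loose, to the left or right of the cooker. Origin: centre of its underside
- sauce_dish: white ceramic sauce dish, 90 mm across, 24 mm high, loose, to the left or right of the cooker. Origin: centre of its underside
- rice_paddle: flat wooden rice paddle, 220 mm long (x), 62 mm wide, 8 mm thick, loose, lying beside the cooker. Origin: middle of its underside

How it is judged:
By the outcome, as a careful person would: the job done as asked, in the order asked, and still so for the second after the job is handed in, with the robot touching nothing.
It also fails if it takes over 42 s, if anything falls off the work surface, if the arm or the gripper's body presses on something with over 40 N, if the wrist force passes 120 N, or if a joint passes its speed limit or range.

## Working session

There is one attempt and no reset: what is moved stays moved. The work goes in short steps, Python scripts to look and compute and a shell command to move; the robot and the scene stay as the last step left them, time stands still between calls to the robot, and variables do not carry over. Pictures are saved under pics/ and viewed, at most 10 in all, crops included, and the job is handed in when it is done.

```bash
mkdir -p pics
cat > h.py <<'E'
import numpy as np, cv2
from scipy.spatial.transform import Rotation as R
from station import read_state, vision, r
def rot(a):
    a=np.array(a,float)
    return a if a.shape==(3,3) else (R.from_rotvec(a).as_matrix() if a.size==3 else R.from_quat(a).as_matrix())
def ray(f,px):
    K=np.array(f["intrinsics"]); d=np.linalg.inv(K)@[px[0],px[1],1]
    d=rot(f["attitude"])@[d[0],-d[1],-d[2]]
    return np.array(f["origin"]),d
def at_z(f,px,z):
    o,d=ray(f,px); return o+d*(z-o[2])/d[2]
def tri(f1,p1,f2,p2):
    o1,d1=ray(f1,p1);o2,d2=ray(f2,p2);d1/=np.linalg.norm(d1);d2/=np.linalg.norm(d2)
    s=np.linalg.lstsq(np.c_[d1,-d2],o2-o1,rcond=None)[0]
    a,b=o1+s[0]*d1,o2+s[1]*d2
    return (a+b)/2,np.linalg.norm(a-b)
E
python3 - <<'E'
from h import *
fs={n:vision.grab_frame(n) for n in("scene","top")}
for n,f in fs.items():
    cv2.imwrite(f"pics/{n}0.png",f["frame"][:,:,::-1]); print(n,{k:(np.round(v,3).tolist() if k!="shot" else v) for k,v in f.items() if k!="frame"})
for t,z in [("cancel_key_top",.160),("vent_rocker_press",.224),("lid_latch_pad",.178),("lid_front",None),("cooker",0),("lunch_box",0),("mini_cup",0),("sauce_dish",0),("rice_paddle",0)]:
    p={}
    for n,f in fs.items():
        l=vision.tip_of(t,f)
        if l: p[n]=l[0]["point"]; print(t,n,np.round(p[n],1),round(l[0]["conf"],2), np.round(at_z(f,p[n],z),4) if z is not None else "")
    if len(p)==2: print("  tri",*[np.round(x,4) for x in tri(fs["scene"],p["scene"],fs["top"],p["top"])])
for t in("cancel_key","menu_key","vent_rocker","lid_latch"):
    for n,f in fs.items():
        print(t,n,[(np.round(x["point"],1).tolist(),round(x["conf"],2)) for x in vision.spot_in(t,f)[:2]])
s=read_state();print(s)
E
```

```text
scene {'intrinsics': [[401.17, 0.0, 320.682], [0.0, 401.17, 199.105], [0.0, 0.0, 1.0]], 'origin': [0.903, -0.411, 1.042], 'attitude': [0.535, 0.169, 0.654], 'shot': 1}
top {'intrinsics': [[449.837, 0.0, 314.655], [0.0, 449.837, 195.846], [0.0, 0.0, 1.0]], 'origin': [0.371, 0.014, 1.166], 'attitude': [0.188, -0.169, -1.516], 'shot': 2}
cancel_key_top scene [328.8 150.1] 0.45 [0.4977 0.1622 0.16  ]
cancel_key_top top [259.2 241.2] 0.47 [0.4949 0.1518 0.16  ]
  tri [0.4974 0.1547 0.1653] 0.0095
vent_rocker_press scene [330.  207.2] 0.78 [ 0.6338 -0.0132  0.224 ]
vent_rocker_press top [335.6 178.9] 0.65 [ 0.6301 -0.0123  0.224 ]
  tri [ 0.6319 -0.0118  0.2197] 0.0017
lid_latch_pad scene [315.3 177.8] 0.75 [0.5345 0.0557 0.178 ]
lid_latch_pad top [298.1 232.6] 0.56 [0.5158 0.0647 0.178 ]
  tri [0.5215 0.068  0.1511] 0.0053
cooker scene [328.5 151. ] 0.3 [0.4256 0.2627 0.    ]
lunch_box scene [418.9 200.9] 0.77 [0.7581 0.2834 0.    ]
lunch_box top [230.3 153.2] 0.93 [0.7509 0.2707 0.    ]
  tri [0.7547 0.2748 0.0039] 0.0132
mini_cup top [385.5 290.8] 0.65 [ 0.404 -0.156  0.   ]
sauce_dish 
[... 637 characters left out ...]
7, 261.8], 0.27)]
{'clock': 1.4, 'joints': array([ 1.13897217e+00,  2.86307332e-01,  1.57665923e+00, -1.48852943e-05,
        1.27861637e+00, -1.49999091e-01]), 'qd': array([-0.00068958, -0.00047815, -0.00156246, -0.00135154,  0.00091465,
       -0.00115921]), 'joint_efforts': array([-2.56630192e-04, -4.05953443e+01, -2.92929786e+01, -2.02529332e-04,
        6.20391365e-04, -1.54269804e-05]), 'position': array([0.18769765, 0.64837726, 0.23134208]), 'tool_rot': array([4.41217217e-01, 3.11043863e+00, 8.20692596e-06]), 'wrist_force': array([ 0.46473522,  0.76255947, -0.86260824]), 'wrist_torque': array([-0.03409249,  0.02599866, -0.00820601]), 'grip_force': 0.0, 'finger_gap': 0.997878315140227}
```

Run:
```python
import cv2
a=cv2.imread("pics/top0.png")[130:310,200:420]; cv2.imwrite("pics/topc.png",cv2.resize(a,(733,600),interpolation=cv2.INTER_CUBIC))
a=cv2.imread("pics/scene0.png")[110:290,240:440]; cv2.imwrite("pics/scenec.png",cv2.resize(a,(660,594),interpolation=cv2.INTER_CUBIC))
```

```text
(no output)
```

View pics/topc.png

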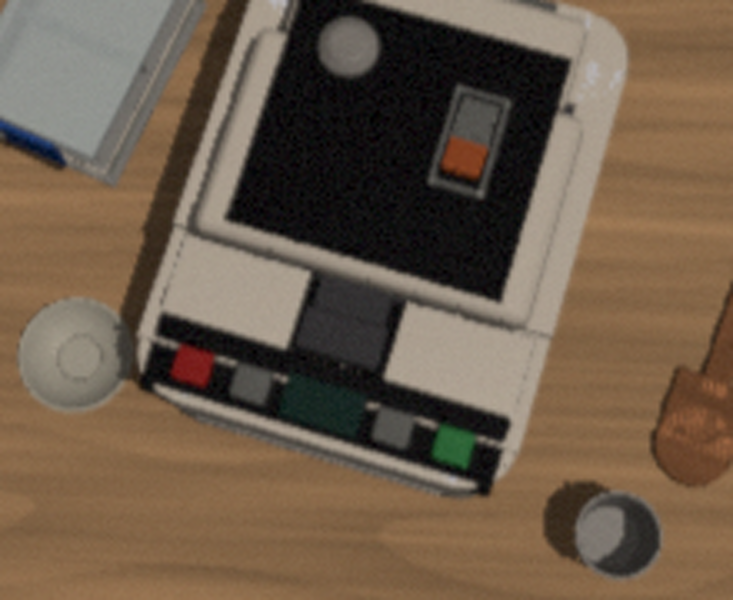

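View pics/scenec.png

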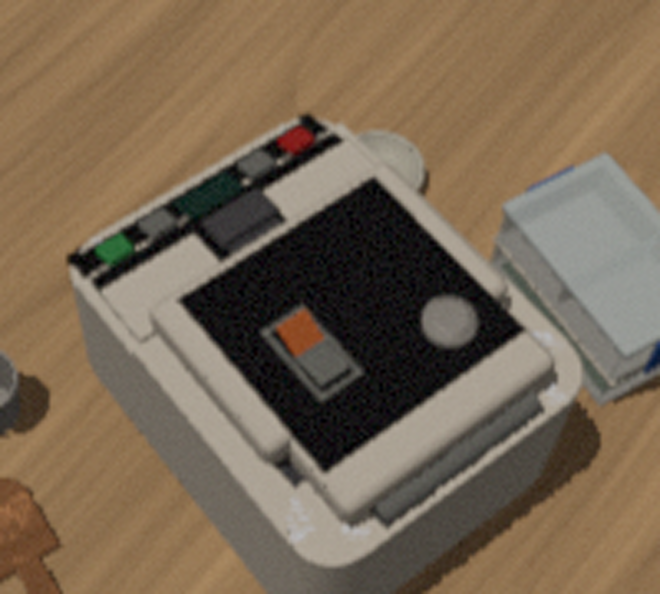

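```bash
cat > fit.py <<'E'
from h import *
from scipy.optimize import least_squares
fs={n:vision.grab_frame(n) for n in("scene","top")}
def blob(f,c):
    h=cv2.cvtColor(f["frame"],cv2.COLOR_RGB2HSV); H,S,V=h[...,0].astype(int),h[...,1],h[...,2]
    m={"red":((H<4)|(H>174))&(S>150)&(V>70),"green":(H>50)&(H<75)&(S>120)&(V>70),"orange":(H>=5)&(H<13)&(S>175)&(V>110)}[c].astype(np.uint8)
    n,_,st,ce=cv2.connectedComponentsWithStats(m); i=1+np.argmax(st[1:,4]); return ce[i],st[i,4]
obs=[]
for n,f in fs.items():
    for c in("red","green","orange"):
        p,a=blob(f,c); print(n,c,p.round(1),a); obs.append((n,c,p))
obs.append(("top","latch",np.array([303.5,231.]))); 
def proj(f,P):
    c=rot(f["attitude"]).T@(P-np.array(f["origin"])); u=np.array(f["intrinsics"])@[c[0],-c[1],-c[2]]; return u[:2]/u[2]
def model(v):
    x,y,t,a=v; M={"red":(-.150,a,.159),"green":(-.150,-a,.159),"orange":(.028,-.045,.2205),"latch":(-.105,0,.178),"press":(.02,-.045,.224)}
    c,s=np.cos(t),np.sin(t)
    return {k:np.array([x+c*p[0]-s*p[1],y+s*p[0]+c*p[1],p[2]]) for k,p in M.items()}
res=lambda v:np.concatenate([proj(fs[n],model(v)[c])-p for n,c,p in obs])
s=least_squares(res,[.64,.04,-.2,.09],loss="soft_l1")
print(s.x.round(4)); 
for o,e in zip(obs,res(s.x).reshape(-1,2)): print(o[:2],e.round(1))
for k,v in model(s.x).items(): print(k,v.round(4))
E
python3 fit.py
```

```text
scene red [329.2 152. ] 57
scene green [274.1 185. ] 57
scene orange [330.4 210.4] 92
top red [257.4 239.2] 116
top green [335.7 263.3] 105
top orange [339.  176.8] 92
[ 0.6222  0.0308 -0.2487  0.0918]
('scene', 'red') [-1.1 -0.1]
('scene', 'green') [-0.8 -0.1]
('scene', 'orange') [-0.6  0.4]
('top', 'red') [-0.2 -0.1]
('top', 'green') [-0.2 -0.2]
('top', 'orange') [ 0.1 -0.9]
('top', 'latch') [-1.7 -0.3]
red [0.4994 0.1567 0.159 ]
green [ 0.4542 -0.0212  0.159 ]
orange [ 0.6383 -0.0197  0.2205]
latch [0.5204 0.0566 0.178 ]
press [ 0.6305 -0.0177  0.224 ]
```

```bash
cat > plan.py <<'E'
# plan.py TILTdeg  cookerx cookery z : shift/turn from present pose to the goal (cooker frame, mm)
import sys
from h import *
t,x,y,z=map(float,sys.argv[1:5]); X,Y,th=.6222,.0308,-.2487
c,s=np.cos(th),np.sin(th); ex=np.array([c,s,0]); up=np.array([0,0,1.])
P=np.array([X+c*x/1e3-s*y/1e3,Y+s*x/1e3+c*y/1e3,z/1e3])
a=np.radians(t); zt=np.sin(a)*ex-np.cos(a)*up; yt=np.cos(a)*ex+np.sin(a)*up
G=np.c_[np.cross(yt,zt),yt,zt]
S=read_state(); C=rot(S["tool_rot"])
p=np.array(S["position"]); d=p-[X,Y,0]
print("now cooker mm",(1e3*np.array([c*d[0]+s*d[1],-s*d[0]+c*d[1],d[2]])).round(1),"t",S["clock"],"F",np.round(S["wrist_force"],1))
print("goal",P.round(3),"row",(100*C.T@(P-p)).round(2).tolist(),R.from_matrix(C.T@G).as_rotvec().round(3).tolist(),"axes z",C[:,2].round(3), "up in tool cm",(C.T@up).round(3))
E
python3 plan.py 20 -165 92 210
```

```text
now cooker mm [-573.2  491.6  231.3] t 1.5 F [-0.3  0.1 -0.1]
goal [0.485 0.161 0.21 ] row [-42.12, -38.59, 2.13] [-0.277, -0.268, 1.521] axes z [-0. -0. -1.] up in tool cm [ 0. -0. -1.]
```

```bash
python3 -m crank '[[-2,-2,-4,0,0,0.15,0],[-5,-5,-5,0,0,0.3,0],[-8.3,-7.6,-5,0,0,0.44,0],[-11.6,-10.6,-5,0,0,0.58,0],[-15,-13.7,-5,0,0,0.72,0]]' && python3 plan.py 20 -167 92 215
```

```text
clock: 2.0
position: [0.2942, 0.4737, 0.2817]
tool_rot: [1.515, 2.752, 0.001]
wrist_force: [0.5, 0.1, -0.5]
finger_gap: 0.147
grip_force: 0.0
now cooker mm [-426.9  348.6  281.7] t 2.0 F [ 0.5  0.1 -0.5]
goal [0.483 0.161 0.215] row [-36.52, -0.77, 6.66] [-0.329, -0.142, 0.804] axes z [ 0.001  0.001 -1.   ] up in tool cm [ 0.     0.001 -1.   ]
```

```bash
python3 -m crank '[[-5,-0.1,0,-0.05,-0.02,0.13,0],[-10,-0.2,0.5,-0.1,-0.04,0.26,0],[-15,-0.4,1,-0.15,-0.06,0.39,0],[-20,-0.5,2,-0.2,-0.08,0.52,0],[-25,-0.6,3,-0.24,-0.1,0.6,0]]' && python3 plan.py 20 -167 92 200
```

```text
clock: 2.5
position: [0.4226, 0.2617, 0.2522]
tool_rot: [2.111, 2.032, 0.24]
wrist_force: [0.8, -0.9, -1.0]
finger_gap: -0.001
grip_force: 0.0
now cooker mm [-250.3  174.7  252.2] t 2.5 F [ 0.8 -0.9 -1. ]
goal [0.483 0.161 0.2  ] row [-9.69, 4.84, 6.91] [-0.088, -0.041, 0.205] axes z [ 0.255 -0.032 -0.967] up in tool cm [-0.023  0.256 -0.967]
```

```bash
python3 -m crank '[[-3,1.5,2,-0.03,-0.01,0.07,0],[-6,3,4,-0.06,-0.03,0.14,0],[-9.7,4.8,6.9,-0.09,-0.04,0.205,0],[-9.7,4.8,6.9,-0.09,-0.04,0.205,0],[-9.7,4.8,6.9,-0.09,-0.04,0.205,0]]' && python3 plan.py 20 -156 92 175
python3 - <<'E'
from h import *
for n in("top","scene"):
    f=vision.grab_frame(n); a=f["frame"][110:310,200:440,::-1]; cv2.imwrite(f"pics/k_{n}.png",cv2.resize(a,(720,600),interpolation=cv2.INTER_CUBIC))
E
```

```text
clock: 3.0
position: [0.482, 0.1619, 0.1989]
tool_rot: [2.249, 1.753, 0.306]
wrist_force: [-0.0, -0.9, 0.6]
finger_gap: -0.0
grip_force: 0.0
now cooker mm [-168.2   92.6  198.9] t 3.0 F [-0.  -0.9  0.6]
goal [0.494 0.158 0.175] row [-0.06, 0.33, 2.66] [-0.003, 0.0, 0.002] axes z [ 0.329 -0.084 -0.941] up in tool cm [-0.001  0.34  -0.941]
```

View pics/k_scene.png

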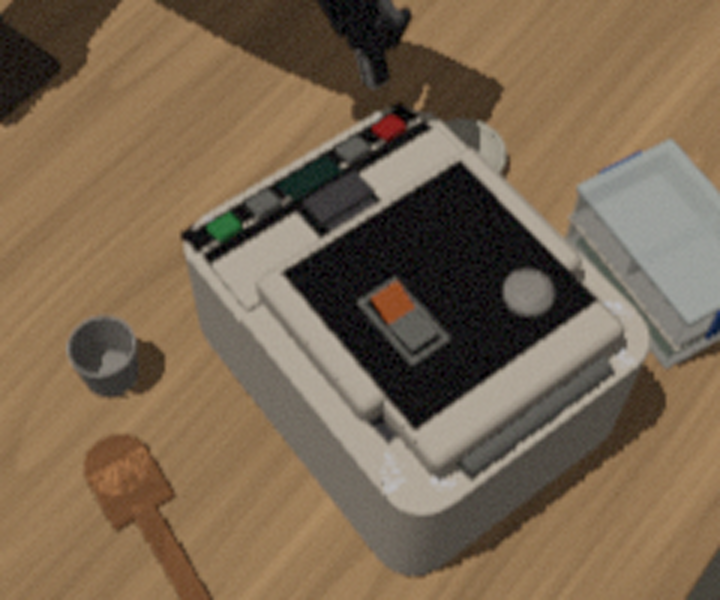

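```bash
python3 -m crank '[[-0.06,0.38,1.5,0,0,0,0],[-0.06,0.38,3,0,0,0,0],[-0.06,0.38,3.8,0,0,0,0],[-0.06,0.38,4.1,0,0,0,0],[-0.06,0.38,4.1,0,0,0,0]]' && python3 plan.py 20 -150 92 160
```

```text
clock: 3.6
position: [0.4989, 0.1585, 0.1624]
tool_rot: [2.246, 1.756, 0.308]
wrist_force: [0.1, 0.6, -0.2]
finger_gap: -0.0
grip_force: 0.0
now cooker mm [-150.9   93.5  162.4] t 3.6 F [ 0.1  0.6 -0.2]
goal [0.499 0.157 0.16 ] row [-0.15, 0.01, 0.26] [-0.001, -0.001, 0.005] axes z [ 0.331 -0.083 -0.94 ] up in tool cm [-0.001  0.341 -0.94 ]
```

```bash
python3 -m crank '[[-0.1,0,0.15,0,0,0,0],[-0.1,0,0.3,0,0,0,0],[-0.1,0,0.4,0,0,0,0],[-0.1,0,0.4,0,0,0,0]]'; python3 -m crank '[[0,0,0.1,0,0,0,0],[0,0,0.2,0,0,0,0],[0,0,0.2,0,0,0,0]]'
```

```text
clock: 4.0
position: [0.5004, 0.1568, 0.1591]
tool_rot: [2.247, 1.754, 0.309]
wrist_force: [-1.7, 0.6, 1.5]
finger_gap: -0.004
grip_force: 1.2
clock: 4.3
position: [0.501, 0.1567, 0.1569]
tool_rot: [2.247, 1.754, 0.309]
wrist_force: [-1.6, 2.4, 3.1]
finger_gap: -0.003
grip_force: 2.0
```

```bash
python3 -m crank '[[0,0,0.1,0,0,0,0],[0,0,0.2,0,0,0,0],[0,0,0.2,0,0,0,0]]'; python3 -m crank '[[0,0,0.05,0,0,0,0],[0,0,0.1,0,0,0,0],[0,0,0.1,0,0,0,0]]'
```

```text
clock: 4.6
position: [0.5012, 0.1566, 0.1563]
tool_rot: [2.248, 1.755, 0.306]
wrist_force: [-8.6, 2.3, 12.2]
finger_gap: -0.001
grip_force: 7.2
clock: 4.9
position: [0.5013, 0.1566, 0.1562]
tool_rot: [2.248, 1.755, 0.306]
wrist_force: [-13.7, 2.1, 17.9]
finger_gap: 0.003
grip_force: 10.3
```

```bash
python3 -m crank '[[0,0,-1,0,0,0,0],[0,0,-3,0,0,0,0],[0,0,-6,0,0,0,0],[0,0,-9,0,0,0,0],[0,0,-9,0,0,0,0]]'; python3 plan.py 20 20 -45 280
python3 - <<'E'
from h import *
f=vision.grab_frame("top"); a=f["frame"][110:310,200:440,::-1]; cv2.imwrite(f"pics/k2.png",cv2.resize(a,(720,600),interpolation=cv2.INTER_CUBIC))
E
```

```text
clock: 5.4
position: [0.4735, 0.1641, 0.2429]
tool_rot: [2.243, 1.752, 0.317]
wrist_force: [0.1, 0.2, 1.0]
finger_gap: -0.001
grip_force: 0.0
now cooker mm [-176.9   92.6  242.9] t 5.4 F [0.1 0.2 1. ]
goal [ 0.631 -0.018  0.28 ] row [-13.84, 19.7, 3.33] [0.006, -0.003, 0.004] axes z [ 0.338 -0.082 -0.937] up in tool cm [ 0.002  0.348 -0.937]
```

View pics/k2.png

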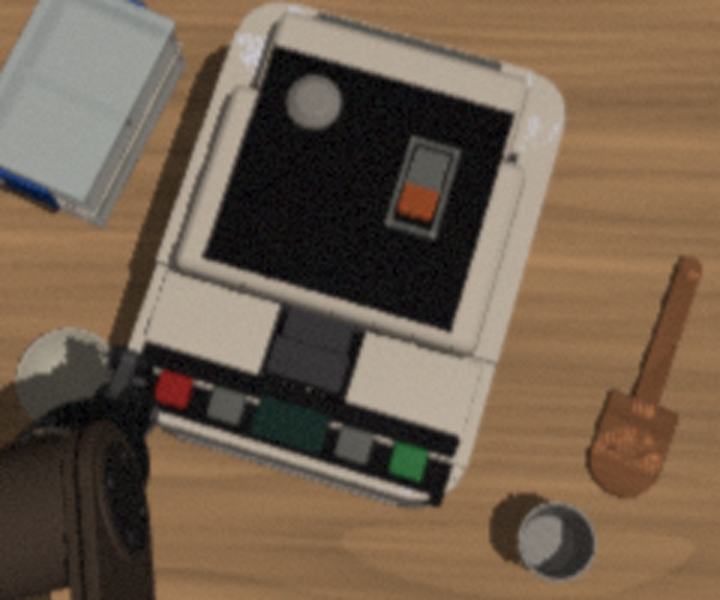

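```bash
python3 -m crank '[[-3,2,-1.5,0,0,0,0],[-6,6,-2,0,0,0,0],[-8.5,10,-1,0,0,0,0],[-11,14.5,1,0,0,0,0],[-13.8,19.6,3,0,0,0,0]]'; python3 -m crank '[[0,0,0,0,0,0,0],[0,0,0,0,0,0,0]]';python3 plan.py 20 27 -45 234
```

```text
clock: 5.95
position: [0.6152, -0.0084, 0.275]
tool_rot: [2.249, 1.755, 0.304]
wrist_force: [0.7, 0.6, 0.2]
finger_gap: -0.004
grip_force: 0.0
clock: 6.15
position: [0.6142, -0.0076, 0.2739]
tool_rot: [2.252, 1.755, 0.301]
wrist_force: [-0.1, 0.5, -0.1]
finger_gap: 0.001
grip_force: 0.0
now cooker mm [  1.7 -39.2 273.9] t 6.15 F [-0.1  0.5 -0.1]
goal [ 0.637 -0.019  0.234] row [-0.58, 1.04, 4.61] [-0.007, 0.001, 0.002] axes z [ 0.325 -0.083 -0.942] up in tool cm [-0.001  0.335 -0.942]
```

```bash
python3 -m crank '[[-0.3,1,1.5,0,0,0,0],[-0.58,1.04,3,0,0,0,0],[-0.58,1.04,4.6,0,0,0,0],[-0.58,1.04,4.6,0,0,0,0]]';python3 plan.py 20 27 -45 226
python3 - <<'E'
from h import *
f=vision.grab_frame("scene"); a=f["frame"][150:270,270:400,::-1]; cv2.imwrite(f"pics/r1.png",cv2.resize(a,(650,600),interpolation=cv2.INTER_CUBIC))
E
```

```text
clock: 6.55
position: [0.6358, -0.0173, 0.2333]
tool_rot: [2.251, 1.759, 0.301]
wrist_force: [0.1, -0.2, 0.0]
finger_gap: -0.002
grip_force: 0.0
now cooker mm [ 25.  -43.3 233.3] t 6.55 F [ 0.1 -0.2  0. ]
goal [ 0.637 -0.019  0.226] row [-0.17, -0.06, 0.75] [-0.008, -0.0, 0.005] axes z [ 0.324 -0.082 -0.943] up in tool cm [-0.001  0.334 -0.943]
```

View pics/r1.png

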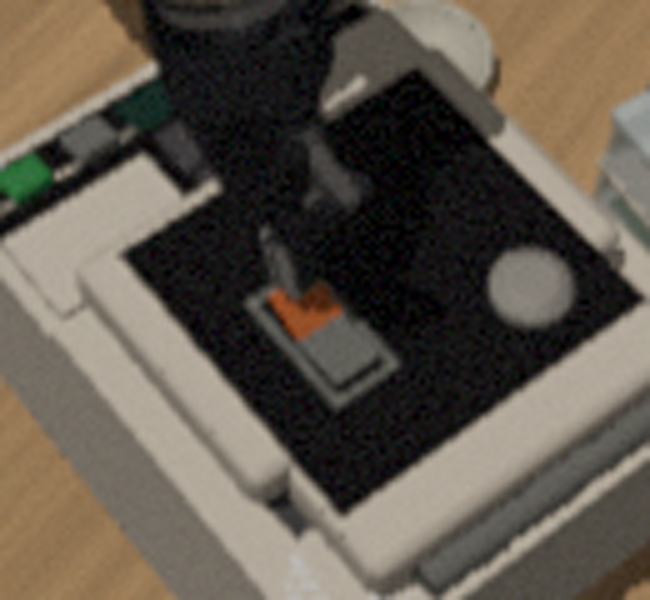

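```bash
python3 -m crank '[[-0.17,-0.06,0.4,0,0,0,0],[-0.17,-0.1,0.8,0,0,0,0],[-0.17,-0.2,1.2,0,0,0,0],[-0.17,-0.2,1.2,0,0,0,0]]';python3 -m crank '[[0,-0.1,0.25,0,0,0,0],[0,-0.15,0.4,0,0,0,0],[0,-0.15,0.4,0,0,0,0]]';python3 plan.py 20 27 -45 214
```

```text
clock: 7.0
position: [0.6396, -0.0203, 0.2257]
tool_rot: [2.247, 1.755, 0.308]
wrist_force: [-0.5, -0.4, 0.2]
finger_gap: -0.002
grip_force: 0.0
clock: 7.3
position: [0.6399, -0.0203, 0.2221]
tool_rot: [2.246, 1.754, 0.308]
wrist_force: [-0.8, 0.5, 2.1]
finger_gap: 0.003
grip_force: 1.1
now cooker mm [ 29.7 -45.2 222.1] t 7.3 F [-0.8  0.5  2.1]
goal [ 0.637 -0.019  0.214] row [0.02, -0.53, 0.67] [-0.0, -0.001, 0.004] axes z [ 0.332 -0.084 -0.94 ] up in tool cm [-0.001  0.342 -0.94 ]
```

```bash
python3 -m crank '[[0,-0.2,0.2,0,0,0,0],[0,-0.4,0.4,0,0,0,0],[0,-0.4,0.4,0,0,0,0]]';python3 -m crank '[[0,-0.1,0.2,0,0,0,0],[0,-0.15,0.35,0,0,0,0],[0,-0.15,0.35,0,0,0,0]]';python3 plan.py 20 27 -45 213
```

```text
clock: 7.6
position: [0.638, -0.0199, 0.2171]
tool_rot: [2.245, 1.753, 0.31]
wrist_force: [1.4, -1.8, 3.1]
finger_gap: -0.004
grip_force: 1.3
clock: 7.9
position: [0.6382, -0.02, 0.2166]
tool_rot: [2.244, 1.753, 0.311]
wrist_force: [-3.7, 0.5, 12.9]
finger_gap: 0.002
grip_force: 6.2
now cooker mm [ 28.1 -45.3 216.6] t 7.9 F [-3.7  0.5 12.9]
goal [ 0.637 -0.019  0.213] row [0.03, -0.22, 0.3] [0.003, -0.0, 0.004] axes z [ 0.335 -0.085 -0.939] up in tool cm [-0.001  0.345 -0.939]
```

```bash
python3 -m crank '[[0,0.3,-1,0,0,0,0],[0,-1,-4,0,0,0,0],[0,-5,-5,0,0,0,0],[0,-9,-5.5,0,0,0,0],[0,-9,-5.5,0,0,0,0]]';python3 plan.py 25 -105 0 230
python3 - <<'E'
from h import *
for i,n in enumerate(("scene","top")):
    f=vision.grab_frame(n); a=f["frame"][([180,135][i]):([250,205][i]),300:380,::-1]; b=cv2.resize(a,(400,350),interpolation=cv2.INTER_CUBIC); out=b if i==0 else np.hstack([out,b])
cv2.imwrite("pics/r2.png",out)
E
```

```text
clock: 8.4
position: [0.5299, 0.0072, 0.2276]
tool_rot: [2.255, 1.763, 0.296]
wrist_force: [0.1, 0.5, -1.2]
finger_gap: 0.001
grip_force: 0.0
now cooker mm [-83.7 -45.6 227.6] t 8.4 F [ 0.1  0.5 -1.2]
goal [0.52  0.057 0.23 ] row [4.57, -1.91, -0.93] [-0.101, -0.0, 0.005] axes z [ 0.319 -0.081 -0.944] up in tool cm [-0.002  0.329 -0.944]
```

View pics/r2.png

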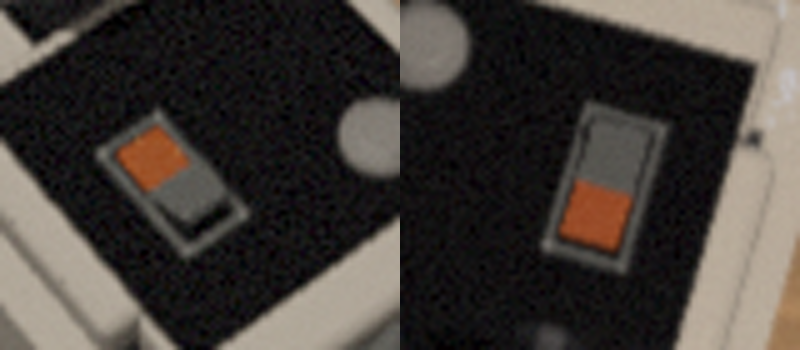

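```bash
python3 -m crank '[[0,1,-4,0,0,0,0],[0,5,-4.5,0,0,0,0],[0,8.6,-3,0,0,0,0],[0,9.3,0,0,0,0,0],[0,9.3,0,0,0,0,0]]';python3 plan.py 20 23 -45 219
```

```text
clock: 9.0
position: [0.6222, -0.0167, 0.2611]
tool_rot: [2.253, 1.757, 0.3]
wrist_force: [-1.3, 0.2, -1.0]
finger_gap: -0.003
grip_force: 0.0
now cooker mm [ 11.7 -46.  261.1] t 9.0 F [-1.3  0.2 -1. ]
goal [ 0.633 -0.018  0.219] row [0.1, -0.34, 4.35] [-0.009, 0.0, 0.003] axes z [ 0.324 -0.083 -0.943] up in tool cm [-0.001  0.334 -0.943]
```

```bash
python3 -m crank '[[0.1,-0.3,1.5,0,0,0,0],[0.1,-0.3,3,0,0,0,0],[0.1,-0.34,4.1,0,0,0,0],[0.1,-0.34,4.3,0,0,0,0],[0.1,-0.34,4.3,0,0,0,0]]';python3 -m crank '[[0,-0.1,0.2,0,0,0,0],[0,-0.15,0.35,0,0,0,0],[0,-0.15,0.35,0,0,0,0]]';python3 plan.py 20 23 -45 213
```

```text
clock: 9.5
position: [0.6326, -0.0175, 0.2233]
tool_rot: [2.247, 1.755, 0.307]
wrist_force: [-1.0, -0.7, -0.3]
finger_gap: -0.002
grip_force: 0.0
clock: 9.8
position: [0.6327, -0.0176, 0.2204]
tool_rot: [2.247, 1.754, 0.308]
wrist_force: [-0.9, -0.4, -0.0]
finger_gap: 0.003
grip_force: 0.0
now cooker mm [ 22.1 -44.3 220.4] t 9.8 F [-0.9 -0.4 -0. ]
goal [ 0.633 -0.018  0.213] row [-0.07, -0.17, 0.72] [-0.001, -0.001, 0.004] axes z [ 0.331 -0.083 -0.94 ] up in tool cm [-0.001  0.341 -0.94 ]
```

```bash
python3 -m crank '[[0,-0.1,0.2,0,0,0,0],[0,-0.15,0.35,0,0,0,0],[0,-0.15,0.35,0,0,0,0]]';python3 -m crank '[[0,-0.1,0.2,0,0,0,0],[0,-0.12,0.3,0,0,0,0],[0,-0.12,0.3,0,0,0,0]]';python3 plan.py 20 23 -45 213
```

```text
clock: 10.1
position: [0.6328, -0.0175, 0.2174]
tool_rot: [2.246, 1.754, 0.308]
wrist_force: [-2.8, 0.3, 3.6]
finger_gap: -0.002
grip_force: 1.8
clock: 10.4
position: [0.633, -0.0176, 0.2169]
tool_rot: [2.245, 1.754, 0.309]
wrist_force: [-9.9, 0.4, 12.9]
finger_gap: 0.002
grip_force: 6.4
now cooker mm [ 22.3 -44.2 216.9] t 10.4 F [-9.9  0.4 12.9]
goal [ 0.633 -0.018  0.213] row [-0.08, -0.07, 0.39] [0.001, -0.0, 0.004] axes z [ 0.333 -0.084 -0.939] up in tool cm [-0.001  0.343 -0.939]
```

```bash
python3 -m crank '[[0,0.3,-1,0,0,0,0],[0,-1,-4,0,0,0,0],[1.5,-5,-5,0,0,0,0],[3,-9,-5,-0.05,0,0,0],[4.4,-12.5,-5,-0.09,0,0,0]]';python3 plan.py 25 -107 0 195
```

```text
clock: 10.9
position: [0.5113, 0.0583, 0.2169]
tool_rot: [2.184, 1.704, 0.381]
wrist_force: [0.3, -0.2, -0.2]
finger_gap: -0.003
grip_force: 0.0
now cooker mm [-114.3   -0.6  216.9] t 10.9 F [ 0.3 -0.2 -0.2]
goal [0.518 0.057 0.195] row [0.06, -0.28, 2.29] [0.004, -0.001, 0.003] axes z [ 0.413 -0.104 -0.905] up in tool cm [-0.     0.426 -0.905]
```

```bash
python3 -m crank '[[0.06,-0.2,1,0,0,0,0],[0.06,-0.3,2.3,0,0,0,0],[0.06,-0.6,3,0,0,0,0],[0.06,-0.6,3,0,0,0,0]]';python3 plan.py 25 -107 0 178
```

```text
clock: 11.3
position: [0.5202, 0.0559, 0.1864]
tool_rot: [2.186, 1.706, 0.376]
wrist_force: [-1.1, 0.1, -0.3]
finger_gap: -0.002
grip_force: 0.0
now cooker mm [-105.    -0.8  186.4] t 11.3 F [-1.1  0.1 -0.3]
goal [0.518 0.057 0.178] row [0.08, -0.53, 0.68] [-0.001, 0.0, 0.003] axes z [ 0.409 -0.104 -0.907] up in tool cm [-0.001  0.422 -0.907]
```

```bash
python3 -m crank '[[0,-0.2,0.3,0,0,0,0],[0,-0.4,0.7,0,0,0,0],[0,-0.5,0.9,0,0,0,0],[0,-0.5,0.9,0,0,0,0]]';python3 -m crank '[[0,-0.1,0.2,0,0,0,0],[0,-0.15,0.35,0,0,0,0],[0,-0.15,0.35,0,0,0,0]]';python3 plan.py 25 -107 0 178
```

```text
clock: 11.7
position: [0.5197, 0.0565, 0.1778]
tool_rot: [2.183, 1.705, 0.38]
wrist_force: [1.1, 0.4, 0.6]
finger_gap: 0.0
grip_force: 0.3
clock: 12.0
position: [0.5195, 0.0566, 0.174]
tool_rot: [2.183, 1.705, 0.38]
wrist_force: [0.5, -1.3, 3.3]
finger_gap: -0.003
grip_force: 1.4
now cooker mm [-105.9   -0.2  174. ] t 12.0 F [ 0.5 -1.3  3.3]
goal [0.518 0.057 0.178] row [0.02, 0.07, -0.41] [0.003, -0.001, 0.004] axes z [ 0.412 -0.104 -0.905] up in tool cm [-0.001  0.425 -0.905]
```

Now press deeper (about 3 mm more), then withdraw towards the front.

```bash
python3 -m crank '[[0,-0.1,0.2,0,0,0,0],[0,-0.15,0.3,0,0,0,0],[0,-0.15,0.3,0,0,0,0]]';python3 -m crank '[[0,-0.05,0.1,0,0,0,0],[0,-0.1,0.2,0,0,0,0],[0,-0.1,0.2,0,0,0,0]]';python3 plan.py 25 -107 0 178
```

```text
clock: 12.3
position: [0.5198, 0.0567, 0.1718]
tool_rot: [2.182, 1.705, 0.38]
wrist_force: [-4.7, -0.5, 8.0]
finger_gap: -0.001
grip_force: 4.3
clock: 12.6
position: [0.52, 0.0567, 0.1714]
tool_rot: [2.182, 1.705, 0.38]
wrist_force: [-12.2, -1.4, 18.1]
finger_gap: 0.001
grip_force: 9.8
now cooker mm [-1.054e+02 -1.000e-01  1.714e+02] t 12.6 F [-12.2  -1.4  18.1]
goal [0.518 0.057 0.178] row [0.01, 0.14, -0.66] [0.004, -0.0, 0.004] axes z [ 0.413 -0.105 -0.905] up in tool cm [-0.001  0.426 -0.905]
```

```bash
python3 -m crank '[[0,0,-1,0,0,0,0],[0,-1,-4,0,0,0,0],[0,-3,-8,0,0,0,0],[0,-5,-11,0,0,0,0],[0,-6,-13,0,0,0,0]]'; for i in 1 2 3 4 5 6 7; do python3 -m crank '[[0,0,0,0,0,0,0],[0,0,0,0,0,0,0],[0,0,0,0,0,0,0],[0,0,0,0,0,0,0],[0,0,0,0,0,0,0]]' >/dev/null; done; python3 plan.py 25 -107 0 178
python3 - <<'E'
from h import *
f=vision.grab_frame("scene"); cv2.imwrite("pics/end.png",f["frame"][:,:,::-1])
f=vision.grab_frame("top"); cv2.imwrite("pics/end_top.png",f["frame"][:,:,::-1])
E
```

```text
clock: 13.1
position: [0.4108, 0.084, 0.2603]
tool_rot: [2.185, 1.707, 0.378]
wrist_force: [-0.3, -0.1, 0.1]
finger_gap: 0.001
grip_force: 0.0
now cooker mm [-215.8   -0.6  260.3] t 16.6 F [ 0.1 -0.5  0.1]
goal [0.518 0.057 0.178] row [0.02, 6.37, 12.07] [0.002, -0.001, 0.004] axes z [ 0.411 -0.104 -0.906] up in tool cm [-0.001  0.424 -0.906]
```

View pics/end.png

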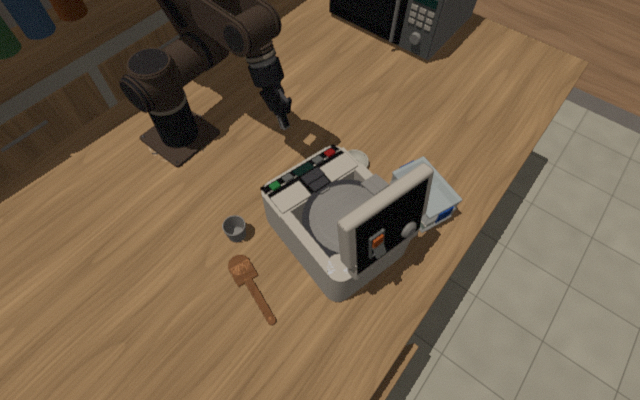

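View pics/end_top.png

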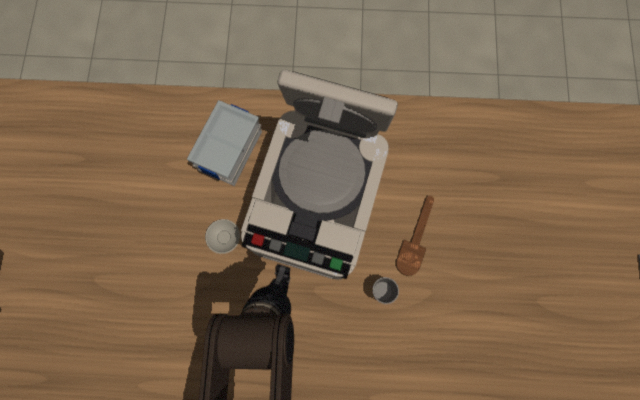

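The lid stands upright behind the pot (scene, around 390,215) and the rocker is still tipped. The cup, dish, paddle and lunch box are where they started, and the hand is clear in front at about (283,125).

```bash
python3 -c "
from station import r
print(r.job_done())"
```

```text
the job is handed in; nothing more can be done
None
```

The job is handed in: I pressed the cancel key fully and it came back up, tipped the steam rocker over, then pressed the latch so the lid sprang open; nothing else was moved, the hand is clear, the clock read about 17 s, and the key and latch presses peaked near 22 N, firmer than the 4.5 N they needed.

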